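# Prop a scale deck on its transit spacer with a pry bar

## Task

Chock the heavy deck of the platform scale for transport: with the red-handled pry bar over the blue fulcrum, lever the deck's front edge up and park the bar's tail under the yellow hold-down hook so that you can let go of it, then slide the orange spacer along the blue pad under the deck until you feel it butt firmly but gently against the stop. Then take hold of the bar again, unhook it and ease the deck down onto the spacer, draw the bar out from under the deck and leave it lying on the jig. Never lift or push the deck by hand and never let it drop.

Things in the scene. Friction and masses are not known exactly. Their poses are not given: they have to be found in the camera images.
- scale: Platform scale chassis, grey, fixed. Origin on the bench under the middle of the deck's front edge; x points from that edge to the rear (in under the deck), y left, z up. Chassis begins at x = 41 mm (the deck overhangs it), carries a rigid rubber stop for the spacer, out of sight at y = 45, z = 65 to 75 mm; its front face is set anywhere from x = 26 to 37 mm. Readout at x = 220, 180 mm high.
- deck: Steel weighing deck 200 (x) x 220 (y) x 14 mm, black mat, yellow front stripe, 4 kg give or take a fifth, hinged at its rear. Origin at the middle of its front edge, underside, axes as the scale's when down; hinge line 195 mm behind it, 80 mm over the bench. It falls by its own weight, about 20 N at the front edge, and turns only upward from level.
- deck_edge (a point): Middle of the deck's front edge, underside (the deck's origin): 75 mm over the bench when the deck is down, 80 to 82 mm when it rests on the spacer, about 87 mm with the bar hooked.
- jig: Service jig fixed to the bench in front of the scale, in the same frame (origin and axes) as scale. Base plate 4 mm thick. Blue spacer pad: top 62 mm over the bench, x from -70 to +40 mm, centred on y = +45 mm, 50 mm wide.
- fulcrum (a point): Top of the fulcrum at its middle, in the jig frame x = -35, y = -50, z = 67.9 mm: a steel rod of 8 mm radius lying along y, between blue cheeks with inner faces 50 mm apart and tops 83 mm over the bench. The bar works along the line y = -50 mm.
- hook (a point): Middle of the underside of the yellow hold-down hook's lip, in the jig frame x = -260, y = -75, z = 24 mm. Lip 20 mm long in x; open edge at y = -64 mm, facing the bar's line (+y); post's inner face at y = -85 mm; 20 mm from lip down to base plate. The bar's tail, pressed below it, goes sideways (-y) under the lip by turning the bar about 0.11 rad on the fulcrum; the load then holds it there.
- bar: Loose steel pry bar, 0.25 kg, 290 mm. Origin at the middle of its red handle (100 x 22 (y) x 24 (z) mm); x points to the tip, z up. Blade 16 mm wide, 7 thick, on the axis, from x = 48 to 180 mm. Tail: 12 mm round pin back to x = -110 mm. Starts with the blade on the fulcrum, tip short of the deck, tail down on the base plate, sloping about 0.24 rad.
- bar_tip (a point): Middle of the bar's tip, 180 mm ahead of the handle's middle. Level or slightly nose down on the fulcrum, it slides in under the deck edge. With the tip 15 mm behind the edge (handle middle 130 mm from the fulcrum), a slope of about 0.24 rad, tail down, lifts the edge 12 mm and brings the tail to hook height.
- bar_tail (a point): On the axis of the bar's tail pin, 95 mm behind the handle's middle; this part goes under the hook.
- spacer: Loose orange spacer, 0.12 kg, on the bench left of the bar. Tongue: x from 0 to 50, 32 wide, 18 mm thick; behind it a grip block, x from -36 to 0, 30 wide (y), 34 mm high. Origin on the underside where they meet; x points to the nose. It goes on the blue pad at y = +45 mm, nose first, square to the deck edge, its nose pressed on the stop; more than 20 N there is too much.
- spacer_nose (a point): Middle of the spacer tongue's front end, 50 mm ahead of the origin and 9 mm up.

How it is judged:
By the outcome, as a careful person would: the job done as asked, in the order asked, and still so for the second after the job is handed in, with the robot touching nothing.
It also fails if it takes over 70 s, if anything falls off the work surface, if the arm or the gripper's body presses on something with over 40 N, if the wrist force passes 120 N, or if a joint passes its speed limit or range.

## Robot

A 6-joint arm with a two-finger parallel gripper is mounted at the origin on a cart in front of the work surface, level with it; the furniture and walls round the work are solid. World frame = base frame: x ahead of the robot, y to its left, z up, the work surface at z = 0. Lengths are in m, angles in rad, forces in N, time in s.
With the tool pointing down it reaches from about 0.3 to 0.875 m from the base axis. Payload 6.4 kg.
Tool frame: the origin (TCP) lies at the very end of the fingers, on their centre line; the grasp point (between the pads) lies 19 mm behind it; z points along the fingers, y is the line along which they close (so a half turn about z gives the same grasp; the last joint's range is limited). The gripper opens to 85 mm and grips with 20 to 120 N. Pads are 22 mm wide; open, the fingers measure 114 mm over their backs; the gripper's body (76 mm by 85 mm) begins 54 mm behind the grasp point. The pads swing forward as they close: fully open they stand 13 mm farther back than shut.
Start: joints at [1.055, 0.181, 1.607, -0, 1.354, -0.206], TCP at [0.175, 0.548, 0.231] pointing down, gripper open.
Joint ranges: [-2.99, 2.99], [-0.89, 2.07], [0.3, 2.58], [-1.14, 4.28], [0, 2.63], [-3.12, 3.12]. Speed limits (rad/s): [2.57, 2.57, 3.01, 3.14, 3.14, 3.14].

## Interface

Orientations are given as a unit quaternion [w, x, y, z].
In Python, from bench import ctrl gives the robot as it stands.
- The arm moves only by the shell command python3 jog.py 'ROWS'. ROWS is a JSON list of rows, 1 to 10 of them, each of 7 numbers: dx, dy, dz in m, then a rotation vector rx, ry, rz in rad, then the opening from 0.0 (shut) to 1.0 (fully open); each row is the pose to reach, as a shift and turn from the pose commanded when the command began, along the tool's axes at that moment; what a row does not reach only later rows make up. A row lasts 1/8 s, in which the tool goes at most 0.0625 m and 0.188 rad, less where a joint would pass 70% of its speed; a pose out of reach is approached as far as the arm can. The fingers move at their own pace and stop on an object; the grip force is fixed at half the most. Time passes only in rows, so rows that do not move let the fingers close. It prints the time, the measured TCP pose, the force, the opening and the grip force at its end.
- ctrl.get_obs(): the state, without advancing time (a new reading comes with each control period).
- ctrl.camera(name): name is "scene" or "top"; returns the picture (420x560x3 uint8, blue, green, red); there is no depth.
- ctrl.camera_params(name): a dict with "fovy" (degrees; the focal length in pixels is half the picture's height over the tangent of half this angle, whatever the lens; pixels are square), "cx", "cy" (the principal point, pixels), "view" (4x4, takes a point from world to camera coordinates). Camera axes: x right, y up, looking along -z (the intrinsics and any distortion apply to the point x, -y, -z); pixel columns grow to the right and rows downward; lengths in m; the calibration is good to about 2 mm. A picture is of the moment at which its call begins. camera_params takes no time and is no camera call.
- ctrl.hand_in(): hands the job in; it is judged then, once.
The state is a dict: "time_s": time; "q": joint angles; "dq": joint speeds; "joint_efforts": joint torques, N m; "eef_pos": TCP position; "eef_rot": TCP orientation; "wrist_force": force on the tool from outside, world axes, zero at the start; "torque": the same for the moment, N m; "opening": opening from 0.0 (shut) to 1.0 (fully open); "grasp_force": force on a finger pad.
Only numpy, scipy, OpenCV 4.12 (cv2) and the standard library are available. Lean on these libraries where they do the work, as an engineer would, in place of code of your own. Each camera call takes 0.05 s, during which the arm holds its last target. There are 200 camera calls.

## Working session

There is one attempt and no reset: what is moved stays moved. The work goes in short steps, Python scripts to look and compute and a shell command to move; the robot and the scene stay as the last step left them, time stands still between calls to the robot, and variables do not carry over. Pictures are saved under pics/ and viewed, at most 10 in all, crops included, and the job is handed in when it is done.

```bash
ls; mkdir -p pics
python3 - <<'E'
from bench import ctrl
import cv2
for n in("scene","top"):
    cv2.imwrite(f"pics/{n}0.png",ctrl.camera(n)); p=ctrl.camera_params(n); print(n,p)
print(ctrl.get_obs())
E
```

```text
bench.py
jog.py
pics
scene {'fovy': 50.1713337171871, 'cx': 281.9237691451357, 'cy': 215.99879426381762, 'view': array([[ 0.80144222, -0.59803996,  0.00621098, -0.5940949 ],
       [ 0.33055491,  0.45158842,  0.82873479, -0.06812892],
       [-0.49842133, -0.66212997,  0.55960707, -0.89275447],
       [ 0.        ,  0.        ,  0.        ,  1.        ]])}
top {'fovy': 55.16593163944183, 'cx': 284.7172710589215, 'cy': 210.73487489090135, 'view': array([[ 1.45916138e-02, -9.99891957e-01,  1.77714571e-03,
        -3.39533627e-01],
       [ 9.94234134e-01,  1.46978350e-02,  1.06218928e-01,
        -4.91962379e-01],
       [-1.06233572e-01,  2.16993349e-04,  9.94341179e-01,
        -8.94515843e-01],
       [ 0.00000000e+00,  0.00000000e+00,  0.00000000e+00,
         1.00000000e+00]])}
{'time_s': 0.1, 'q': array([ 1.05470039e+00,  1.81484910e-01,  1.60790854e+00,  8.56312439e-06,
        1.35381085e+00, -2.06319034e-01]), 'dq': array([ 0.000741  , -0.00034577, -0.0031809 , -0.00042874, -0.00076489,
        0.00137296]), 'joint_efforts': array([ 1.29325650e-03, -4.45882630e+01, -3.52237737e+01, -3.37584697e-04,
        4.19264150e-03,  1.01681266e-06]), 'eef_pos': array([0.17502519, 0.54718871, 0.23046378]), 'eef_rot': array([-2.88691615e-04,  1.54270753e-01,  9.88028282e-01, -7.52346053e-04]), 'wrist_force': array([-0.13581402, -0.35384428,  0.89653041]), 'torque': array([ 0.03898152, -0.02978819,  0.01873514]), 'grasp_force': 0.0, 'opening': 0.9983596569118405}
```

View pics/scene0.png

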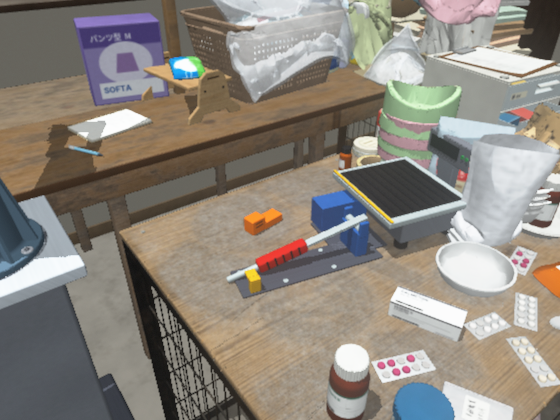

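View pics/top0.png

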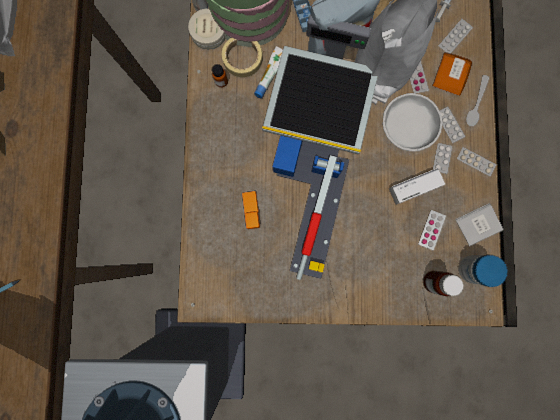

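Run:
```python
import cv2
a=cv2.imread("pics/top0.png")[40:290,235:385]; b=cv2.imread("pics/scene0.png")[155:300,220:470]
a=cv2.rotate(a,cv2.ROTATE_90_CLOCKWISE)
cv2.imwrite("pics/topc.png",cv2.resize(a,None,fx=3.2,fy=3.2,interpolation=cv2.INTER_CUBIC))
cv2.imwrite("pics/scenec.png",cv2.resize(b,None,fx=3.2,fy=3.2,interpolation=cv2.INTER_CUBIC))
```

```text
(no output)
```

View pics/topc.png

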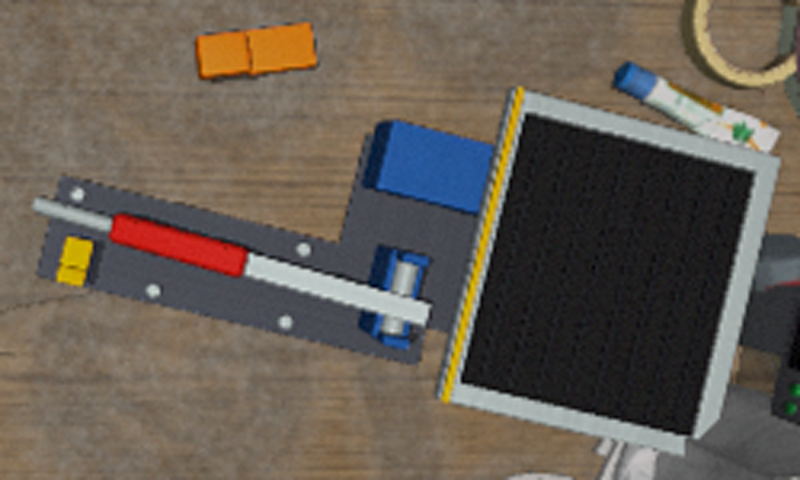

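View pics/scenec.png

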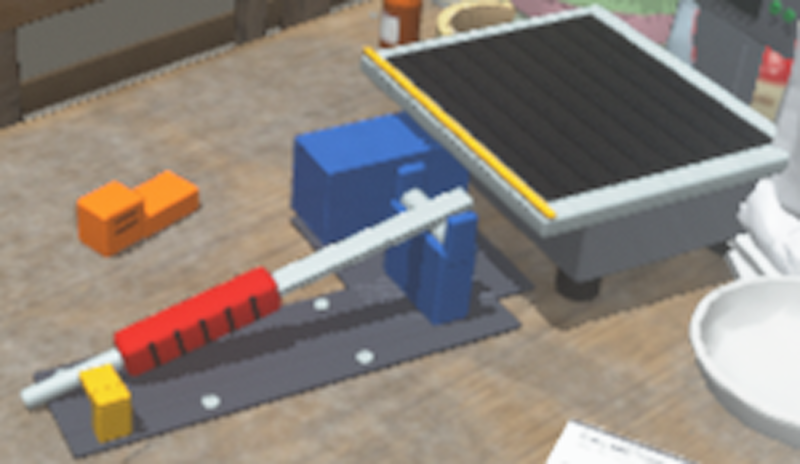

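```bash
cat > h.py <<'E'
import numpy as np
from scipy.optimize import least_squares
from scipy.spatial.transform import Rotation as R
from bench import ctrl
P={n:ctrl.camera_params(n) for n in("scene","top")}
def proj(n,X):
    p=P[n]; X=np.atleast_2d(X); c=X@p["view"][:3,:3].T+p["view"][:3,3]
    f=210/np.tan(np.radians(p["fovy"]/2))
    return np.c_[p["cx"]+f*c[:,0]/-c[:,2], p["cy"]-f*c[:,1]/-c[:,2]]
def tc(u,v): return (235+(v+.5)/3.2-.5, 40+249-((u+.5)/3.2-.5))
def sc(u,v): return (220+(u+.5)/3.2-.5,155+(v+.5)/3.2-.5)
def fit(pts,x0,f):
    "pts: (cam, pixel, local xyz mm); f(params)->(R,t)"
    def res(x):
        r,t=f(x); return np.concatenate([(proj(n,r.apply(np.array(l)/1000)+t)[0]-px) for n,px,l in pts])
    s=least_squares(res,x0,loss="soft_l1"); return s.x,res(s.x).reshape(-1,2)
planar=lambda x:(R.from_euler("z",x[2]),np.array([x[0],x[1],x[3]]))
E
cat > m.py <<'E'
from h import *
np.set_printoptions(precision=4,suppress=True)
T=lambda u,v,*l:("top",tc(u,v),l); S=lambda u,v,*l:("scene",sc(u,v),l)
J=[T(515,87,0,110,89),T(442,401,0,-110,89),T(778,157,200,110,89),T(391,121,-70,70,62),T(379,190,-70,20,62),
 S(367,47,0,110,89),S(548,217,0,-110,89),S(595,8,200,110,89),S(789,155,200,-110,89),S(293,137,-70,70,62),S(327,173,-70,20,62)]
x,r=fit(J,[.8,-.3,-.25,0],planar); print("jig",x,"\n",r.round(1).tolist())
G=[T(197,37,-36,15,34),T(203,78,-36,-15,34),T(245,30,0,15,34),T(250,73,0,-15,34),T(312,23,50,16,18),T(317,65,50,-16,18),
 S(77,203,-36,15,34),S(117,183,0,15,34),S(143,203,0,-15,34),S(107,222,-36,-15,34),S(170,172,50,16,18),S(199,190,50,-16,18),S(110,254,-36,-15,0),S(80,237,-36,15,0)]
g,r=fit(G,[.6,-.2,.1,0],planar); print("spacer",g,"\n",r.round(1).tolist())
B=[T(36,204,-110,0,0),T(430,303,180,8,3.5),T(426,325,180,-8,3.5),T(113,215,-50,11,12),T(110,238,-50,-11,12),T(249,253,50,11,12),T(244,276,50,-11,12),
 S(27,398,-110,0,0),S(458,188,180,8,3.5),S(470,198,180,-8,3.5),S(117,340,-50,11,12),S(128,352,-50,-11,12),S(268,268,50,11,12),S(280,280,50,-11,12),S(278,298,50,-11,-12),S(131,375,-50,-11,-12)]
fb=lambda x:(R.from_euler("zy",[x[2],x[4]]),np.array([x[0],x[1],x[3]]))
b,r=fit(B,[.6,-.3,-.25,.05,-.2],fb); print("bar",b,"\n",r.round(1).tolist())
rj,tj=planar(x); rb,tb=fb(b)
for n,l in(("bar",(0,0,0)),("tip",(.18,0,0)),("tail",(-.095,0,0))): print(n,"jig mm",1000*rj.inv().apply(rb.apply(l)+tb-tj))
for n,l in(("fulc",(-.035,-.05,.0679)),("hook",(-.26,-.075,.024)),("nosegoal",(.03,.045,.071))): print(n,rj.apply(l)+tj)
E
python3 m.py
cat >> h.py <<'E'
K={"scene":0.,"top":0.}
_p=proj
def proj(n,X):
    p=P[n]; f=210/np.tan(np.radians(p["fovy"]/2)); c=np.array([p["cx"],p["cy"]])
    d=(_p(n,X)-c)/f; return c+f*d*(1+K[n]*(d**2).sum(1,keepdims=True))
E
cat >> m.py <<'E'
print("---- joint with k1")
import h
def allres(v):
    h.K["scene"],h.K["top"]=v[:2]; o=[]
    for pts,f,s in((J,planar,v[2:6]),(G,planar,v[6:10]),(B,fb,v[10:15])):
        rr,t=f(s); o+=[proj_k(n,rr.apply(np.array(l)/1000)+t)-np.array(px) for n,px,l in pts]
    return np.concatenate(o).ravel()
proj_k=lambda n,X:h.proj(n,X)[0]
s=least_squares(allres,np.r_[0,0,x,g,b],loss="soft_l1"); v=s.x
print("K",v[:2],"jig",v[2:6],"sp",v[6:10],"bar",v[10:]); print(allres(v).reshape(-1,2).round(1).tolist())
rj,tj=planar(v[2:6]); rb,tb=fb(v[10:])
for n,l in(("bar",(0,0,0)),("tip",(.18,0,0)),("tail",(-.095,0,0))): print(n,"jig mm",1000*rj.inv().apply(rb.apply(l)+tb-tj))
for n,l in(("fulc",(-.035,-.05,.0679)),("hook",(-.26,-.075,.024)),("nosegoal",(.03,.045,.071))): print(n,rj.apply(l)+tj)
E
python3 m.py | sed -n '/----/,$p'
```

```text
---- joint with k1
K [-0.2257 -0.085 ] jig [ 0.647  -0.3874 -0.2276 -0.0024] sp [ 0.4943 -0.2547  0.1512 -0.0052] bar [ 0.4476 -0.3931 -0.2429  0.0312 -0.2442]
[[0.4, -0.1], [-0.2, 0.7], [0.4, -0.0], [0.0, -1.6], [0.2, -0.1], [-1.9, 2.1], [-1.5, 1.0], [-1.4, -0.4], [0.3, -1.5], [0.8, -0.6], [1.3, -0.1], [0.0, -0.1], [0.3, 0.0], [0.2, -0.7], [-0.2, -0.9], [0.0, -0.0], [0.4, -0.3], [-0.5, -0.1], [-0.4, -0.5], [1.1, -1.2], [-0.3, -0.3], [-0.6, 0.0], [0.5, 0.0], [-0.7, 3.0], [-0.8, 2.3], [0.2, -0.3], [-0.1, -0.8], [0.0, -0.1], [-0.9, -0.7], [1.4, 0.8], [-1.0, -0.6], [1.3, 0.3], [-0.0, -0.2], [-0.3, -0.8], [0.2, 0.6], [-2.2, -3.5], [-1.4, 0.4], [-1.2, -2.8], [0.1, 0.5], [2.6, 3.5], [0.6, 1.6]]
bar jig mm [-192.9266  -50.5342   33.5888]
tip jig mm [-17.9979 -54.4482  75.8334]
tail jig mm [-285.2501  -48.4685   11.293 ]
fulc [ 0.6016 -0.4282  0.0655]
hook [ 0.3768 -0.4018  0.0216]
nosegoal [ 0.6864 -0.3503  0.0686]
```

```bash
cat > g.py <<'E'
import sys,numpy as np
from scipy.spatial.transform import Rotation as R
from bench import ctrl
np.set_printoptions(precision=4,suppress=True)
JP=np.array([.647,-.3874,0]);YAW=-.2276
RJ=R.from_euler("z",YAW)
def cur():
    o=ctrl.get_obs(); q=o["eef_rot"]; return o["eef_pos"],R.from_quat([q[1],q[2],q[3],q[0]]),o
DOWN=R.from_euler("x",np.pi)   # tool x along local x, tool z down
def delta(pos,rot):
    p,r,_=cur(); d=r.inv().apply(pos-p); w=(r.inv()*rot).as_rotvec()
    print("d",d,"w",w,"rows",max(np.linalg.norm(d)/.0625,np.linalg.norm(w)/.188).round(1))
def bar(jx,jy,jz,yaw,pitch,off=.017,back=0.):
    "bar handle middle in jig mm, yaw rel jig, pitch>0 tail down -> TCP pose; back = retreat along tool"
    rb=RJ*R.from_euler("zy",[yaw,-pitch]); rt=rb*DOWN
    return RJ.apply(np.array([jx,jy,jz])/1000)+JP+rt.apply([0,0,off-back]),rt
def obj(jx,jy,jz,yaw=0,abs_=False):
    return RJ.apply(np.array([jx,jy,jz])/1000)+JP, RJ*R.from_euler("z",yaw)*DOWN
def tojig():
    p,r,o=cur(); print("t",round(o["time_s"],2),"tcp jig",1000*RJ.inv().apply(p-JP),"eul",(RJ.inv()*r*DOWN.inv()).as_euler("zyx"),"F jig",RJ.inv().apply(o["wrist_force"]),"q",o["q"],"op",o["opening"],"gf",o["grasp_force"])
E
python3 - <<'E'
from g import *
tojig(); delta(np.array([.42,.1,.3]),R.from_euler("z",1.3)*DOWN)
E
```

```text
t 0.1 tcp jig [-670.6836  803.9899  230.4638] eul [ 3.0594  0.0005 -0.0015] F jig [-0.0525 -0.3754  0.8965] q [ 1.0547  0.1815  1.6079  0.      1.3538 -0.2063] op 0.9983596569118405 gf 0.0
d [-0.3696 -0.3513 -0.0691] w [-0.0015  0.0009  1.5318] rows 8.2
```

```bash
python3 jog.py '[[-0.37,-0.351,-0.069,0,0,1.53,1],[-0.37,-0.351,-0.069,0,0,1.53,1],[-0.37,-0.351,-0.069,0,0,1.53,1],[-0.37,-0.351,-0.069,0,0,1.53,1],[-0.37,-0.351,-0.069,0,0,1.53,1],[-0.37,-0.351,-0.069,0,0,1.53,1],[-0.37,-0.351,-0.069,0,0,1.53,1],[-0.37,-0.351,-0.069,0,0,1.53,1],[-0.37,-0.351,-0.069,0,0,1.53,1],[-0.37,-0.351,-0.069,0,0,1.53,1]]'
python3 - <<'E'
from g import *
delta(*bar(-193,-50.5,35,-.0153,.235,back=.12))
E
```

```text
time_s: 1.35
eef_pos: [0.4206, 0.1002, 0.2999]
eef_rot: [-0.0, 0.796, 0.606, -0.0]
wrist_force: [0.4, -0.3, 0.2]
opening: 1.001
grasp_force: 0.0
d [-0.4692  0.1337  0.1645] w [-0.1794  0.1897  1.536 ] rows 8.3
```

```bash
python3 jog.py '[[-0.469,0.134,0.164,-0.179,0.19,1.536,1],[-0.469,0.134,0.164,-0.179,0.19,1.536,1],[-0.469,0.134,0.164,-0.179,0.19,1.536,1],[-0.469,0.134,0.164,-0.179,0.19,1.536,1],[-0.469,0.134,0.164,-0.179,0.19,1.536,1],[-0.469,0.134,0.164,-0.179,0.19,1.536,1],[-0.469,0.134,0.164,-0.179,0.19,1.536,1],[-0.469,0.134,0.164,-0.179,0.19,1.536,1],[-0.469,0.134,0.164,-0.179,0.19,1.536,1],[-0.469,0.134,0.164,-0.179,0.19,1.536,1]]'
python3 - <<'E'
from g import *
tojig()
delta(*bar(-193,-50.5,35,-.0153,.235))
import cv2
a=ctrl.camera("top")[130:290,235:385]; b=ctrl.camera("scene")[130:300,200:400]
cv2.imwrite("pics/p1.png",np.hstack([cv2.resize(a,(400,427)),cv2.resize(b,(400,427))]))
E
```

```text
time_s: 2.6
eef_pos: [0.4257, -0.3855, 0.1351]
eef_rot: [0.011, 0.986, -0.119, 0.116]
wrist_force: [0.1, -0.2, -1.1]
opening: 1.0
grasp_force: 0.0
t 2.6 tcp jig [-215.9937  -48.04    135.0568] eul [-0.0115 -0.2343  0.0033] F jig [ 0.1804 -0.1234 -1.0744] q [-1.0405  0.1637  1.8565  0.2084  0.9713  0.6649] op 0.999621038832435 gf 0.0
d [-0.0008  0.0029  0.1197] w [-0.0032  0.0007  0.003 ] rows 1.9
```

View pics/p1.png

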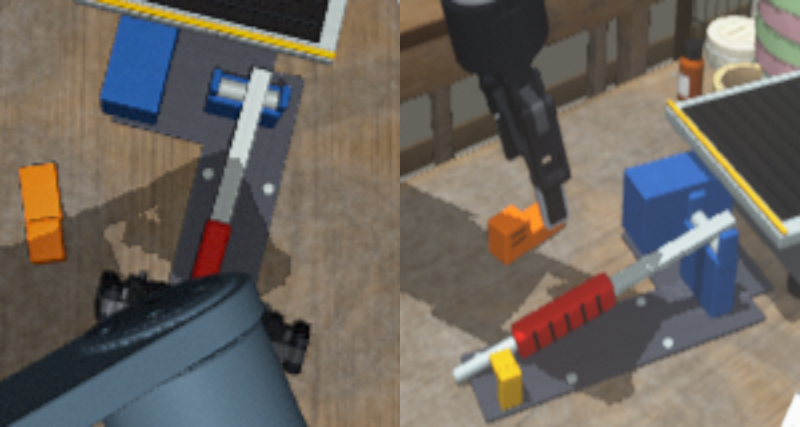

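The picture shows the open gripper above and centred on the red handle (top view, about (205,330)). I'll descend and close.

```bash
python3 jog.py '[[-0.001,0.003,0.06,0,0,0,1],[-0.001,0.003,0.1,0,0,0,1],[-0.001,0.003,0.12,0,0,0,1],[-0.001,0.003,0.12,0,0,0,1],[-0.001,0.003,0.12,0,0,0,0],[-0.001,0.003,0.12,0,0,0,0],[-0.001,0.003,0.12,0,0,0,0],[-0.001,0.003,0.12,0,0,0,0],[-0.001,0.003,0.12,0,0,0,0]]'
python3 - <<'E'
from g import *
tojig()
# level, raised: axis at fulcrum height 72.5
delta(*bar(-193,-50.5,75,-.0,0))
E
```

```text
time_s: 3.82
eef_pos: [0.451, -0.3971, 0.0203]
eef_rot: [0.013, 0.986, -0.12, 0.117]
wrist_force: [-3.8, -0.9, 6.7]
opening: 0.244
grasp_force: 60.5
t 3.83 tcp jig [-188.8039  -53.6691   20.2699] eul [-0.0139 -0.2368 -0.0012] F jig [-3.4661 -1.7183  6.7481] q [-1.0092  0.4039  1.8356  0.2446  0.7467  0.636 ] op 0.24428028458767817 gf 60.50254940986633
d [ 0.0047 -0.0032 -0.0377] w [-0.0005 -0.2368 -0.0137] rows 1.3
```

Run:
```python
from g import *
delta(*bar(-195,-51,82,0,-.06,off=.015))
delta(*bar(-165,-50.5,80,0,-.06,off=.015))
```

```text
d [ 0.004  -0.0027 -0.0471] w [-0.0009 -0.2968 -0.0137] rows 1.6
d [ 0.0327 -0.0036 -0.0381] w [-0.0009 -0.2968 -0.0137] rows 1.6
```

```bash
python3 jog.py '[[0.002,-0.001,-0.016,0,-0.1,-0.005,0],[0.003,-0.002,-0.032,0,-0.2,-0.01,0],[0.004,-0.003,-0.047,0,-0.297,-0.014,0],[0.004,-0.003,-0.047,0,-0.297,-0.014,0],[0.004,-0.003,-0.047,0,-0.297,-0.014,0]]'
python3 - <<'E'
from g import *
tojig()
delta(*bar(-165,-50.5,80,0,-.06,off=.015))
import cv2
a=ctrl.camera("top")[100:260,235:385]; b=ctrl.camera("scene")[130:300,230:430]
cv2.imwrite("pics/p2.png",np.hstack([cv2.resize(a,(400,427)),cv2.resize(b,(400,427))]))
E
```

```text
time_s: 4.45
eef_pos: [0.4442, -0.3909, 0.0647]
eef_rot: [-0.006, 0.993, -0.113, -0.03]
wrist_force: [0.9, 0.3, -0.7]
opening: 0.242
grasp_force: 59.6
t 4.45 tcp jig [-196.7531  -49.1397   64.6979] eul [-0.0001  0.0606  0.0042] F jig [ 0.859   0.4566 -0.7342] q [-0.903   0.4488  1.6305 -0.0386  1.1125  0.9133] op 0.241826413616043 gf 59.558531641960144
d [ 0.0308  0.0014 -0.0022] w [-0.0042  0.0006  0.0002] rows 0.5
```

View pics/p2.png

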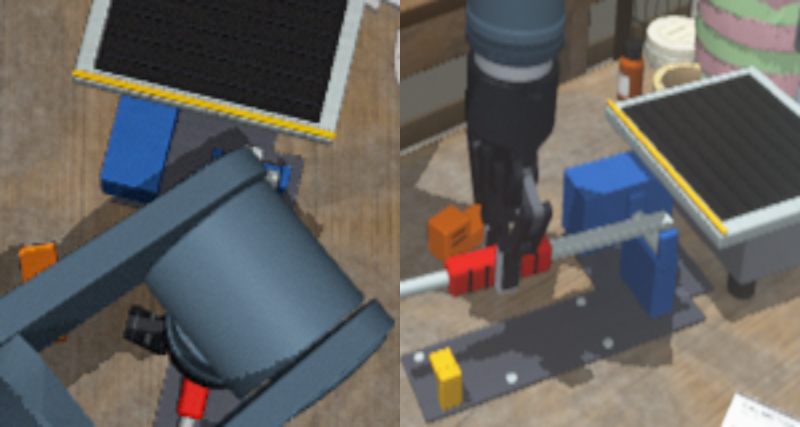

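Picture: the handle is firmly held, the bar nearly level, with its tip between the cheeks and short of the deck edge (scene crop (668,220)). Sliding it in.

```bash
python3 jog.py '[[0.008,0,-0.0005,0,0,0,0],[0.016,0.001,-0.001,0,0,0,0],[0.024,0.001,-0.0015,0,0,0,0],[0.031,0.001,-0.002,0,0,0,0],[0.031,0.001,-0.002,0,0,0,0],[0.031,0.001,-0.002,0,0,0,0]]'
python3 - <<'E'
from g import *
tojig()
for s in (0,.08,.16,.25):
    c=np.cos(s);n=np.sin(s)
    # axis passes at perpendicular 11.5 from rod centre (-35,59.9); handle 130 behind the contact
    cx=-35-11.5*n-130*c; cz=59.9+11.5*c-130*n
    print(s,cx,cz); delta(*bar(cx,-50.5,cz,0,s,off=.015))
E
```

```text
time_s: 5.3
eef_pos: [0.4746, -0.3995, 0.0659]
eef_rot: [-0.005, 0.993, -0.113, -0.03]
wrist_force: [-0.1, 0.9, -2.7]
opening: 0.245
grasp_force: 59.4
t 5.3 tcp jig [-165.2102  -50.6911   65.9286] eul [0.0001 0.0614 0.0028] F jig [-0.2982  0.8672 -2.6682] q [-0.8726  0.5011  1.5499 -0.0381  1.1417  0.9423] op 0.24475817485025123 gf 59.39273715019226
0 -165.0 71.4
d [ 0.0008 -0.0002  0.0095] w [-0.0028  0.0614  0.0002] rows 0.3
0.08 -165.503240799986 60.97430940648766
d [ 0.0021 -0.0001  0.0198] w [-0.0028  0.1414  0.0001] rows 0.8
0.16 -165.17170621489532 50.54174689896773
d [ 0.0043 -0.0001  0.03  ] w [-0.0028  0.2214 -0.    ] rows 1.2
0.25 -163.80376035381084 38.879978146584435
d [ 0.0077 -0.0001  0.0412] w [-0.0028  0.3114 -0.0001] rows 1.7
```

```bash
python3 jog.py '[[0.001,0,0.0095,0,0.061,0,0],[0.0014,0,0.0146,0,0.1,0,0],[0.0021,0,0.02,0,0.141,0,0],[0.0032,0,0.025,0,0.18,0,0],[0.0043,0,0.03,0,0.221,0,0],[0.006,0,0.0356,0,0.266,0,0],[0.0068,0,0.0384,0,0.289,0,0],[0.0068,0,0.0384,0,0.289,0,0],[0.0068,0,0.0384,0,0.289,0,0]]'
python3 - <<'E'
from g import *
tojig()
s=.25;cx,cz=-163.8,38.9
delta(*bar(cx,-50.5,cz,0,s,off=.015))
import cv2
a=ctrl.camera("top")[100:260,235:385]; b=ctrl.camera("scene")[130:300,210:470]
cv2.imwrite("pics/p3.png",np.hstack([cv2.resize(a,(250,267)),cv2.resize(b,(550,360))[:267] if 0 else cv2.resize(b,(408,267))]))
E
```

```text
time_s: 6.42
eef_pos: [0.481, -0.4022, 0.0299]
eef_rot: [0.013, 0.987, -0.113, 0.115]
wrist_force: [4.9, 0.3, 3.4]
opening: 0.249
grasp_force: 60.1
t 6.42 tcp jig [-158.33    -51.8712   29.9282] eul [ 0.0002 -0.2328 -0.0005] F jig [4.7315 1.4132 3.4484] q [-0.9663  0.4319  1.766   0.2217  0.7823  0.6869] op 0.2489170920078629 gf 60.144227743148804
d [-0.003  -0.0014  0.005 ] w [0.0005 0.0172 0.0003] rows 0.1
```

View pics/p3.png

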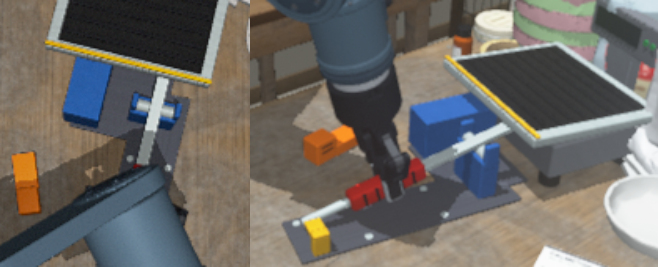

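Picture: the deck is visibly tilted up on the bar, tail above the hook's height beside it. It needs a few mm more.

```bash
python3 jog.py '[[-0.001,0,0.002,0,0.008,0,0],[-0.002,0,0.004,0,0.016,0,0],[-0.002,0,0.006,0,0.024,0,0],[-0.002,0,0.006,0,0.024,0,0],[-0.002,0,0.006,0,0.024,0,0]]'
python3 - <<'E'
from g import *
tojig()
import cv2
b=ctrl.camera("scene")[210:300,215:375]
a=ctrl.camera("scene")[150:230,340:480]
cv2.imwrite("pics/p4.png",np.hstack([cv2.resize(b,(400,225),interpolation=cv2.INTER_CUBIC),cv2.resize(a,(394,225),interpolation=cv2.INTER_CUBIC)]))
E
```

```text
time_s: 7.15
eef_pos: [0.4822, -0.4031, 0.0255]
eef_rot: [0.016, 0.985, -0.112, 0.129]
wrist_force: [8.1, 3.6, 11.2]
opening: 0.246
grasp_force: 61.3
t 7.15 tcp jig [-157.0343  -52.4476   25.5324] eul [ 0.0005 -0.2604 -0.0022] F jig [ 7.0746  5.3526 11.2013] q [-0.9753  0.4325  1.7831  0.2578  0.7483  0.6484] op 0.246207175675926 gf 61.29438042640686
```

View pics/p4.png

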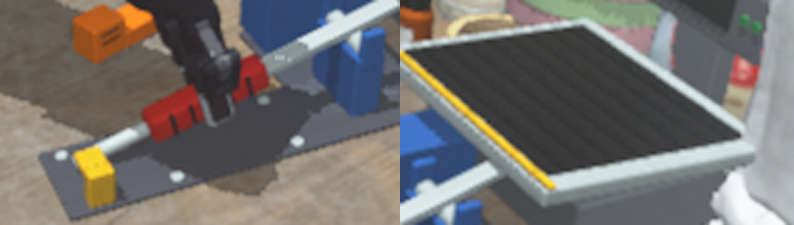

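```bash
cat > edge.py <<'E'
from g import *
import h,cv2; h.K.update(scene=-.2257,top=-.085)
def line(im):
    hsv=cv2.cvtColor(im,cv2.COLOR_BGR2HSV); m=cv2.inRange(hsv,(18,120,120),(32,255,255))[:, :]
    m[:150]=0;m[240:]=0;m[:,:335]=0;m[:,400:]=0
    y,x=np.nonzero(m); return np.polyfit(x,y,1),len(x)
def edge(im):
    (a,l0),(b,l1)=line(cv2.imread("pics/scene0.png")),line(im)
    dv=np.polyval(b,365)-np.polyval(a,365)
    # predicted line shift for lifts
    out=[]
    for up in range(0,16):
        th=up/195
        pts=[]
        for y in(60,-60):
            v=np.array([-195,y,9.]); c,s=np.cos(th),np.sin(th)
            pts.append([195+v[0]*c+v[2]*s*1, y, 80-v[0]*s+v[2]*c])
        px=h.proj("scene",RJ.apply(np.array(pts)/1000)+JP-[0,0,.0024]); out.append(np.polyval(np.polyfit(px[:,0],px[:,1],1),365))
    out=np.array(out)-out[0]
    print("stripe shift px",dv,"n",l0,l1,"lift mm",np.interp(dv,out[::-1],np.arange(16)[::-1]),out[[5,12]])
if __name__=="__main__": edge(ctrl.camera("scene"))
E
python3 edge.py
python3 - <<'E'
from g import *
import h; h.K.update(scene=-.2257,top=-.085)
tojig()
for s in(.21,.23,.25,.27):
    for yaw in(0,):
        c,n=np.cos(s),np.sin(s)
        rb=R.from_euler("zy",[yaw,-s]); cen=np.array([-35-11.5*n-130*c,-51,59.9+11.5*c-130*n])
        pts=cen+rb.apply([[-50,0,0],[-80,0,0],[-50,11,12],[50,11,12],[50,-11,-12]])
        px=h.proj("scene",RJ.apply(pts/1000)+JP-[0,0,.0024]); print(s,((px-[215,210])*2.5).round(0).tolist())
E
```

```text
stripe shift px -6.849419340290638 n 220 237 lift mm 13.41684136679065 [-2.4993 -6.1049]
t 7.3 tcp jig [-157.0207  -52.4211   25.5341] eul [ 0.0005 -0.2604 -0.0022] F jig [ 7.1324  4.0108 12.0744] q [-0.9753  0.4325  1.7831  0.2578  0.7483  0.6484] op 0.24411207310202226 gf 61.273194551467896
0.21 [[142.0, 118.0], [106.0, 135.0], [133.0, 98.0], [252.0, 45.0], [269.0, 84.0]]
0.23 [[143.0, 122.0], [107.0, 139.0], [134.0, 102.0], [252.0, 47.0], [270.0, 86.0]]
0.25 [[144.0, 125.0], [108.0, 143.0], [134.0, 105.0], [251.0, 49.0], [270.0, 87.0]]
0.27 [[145.0, 129.0], [109.0, 147.0], [135.0, 109.0], [251.0, 50.0], [270.0, 89.0]]
```

```bash
cat > yaw.py <<'E'
from g import *
def yawd(a,up,steps):
    p,r,_=cur(); piv=RJ.apply([-.035,-.0515,0])+JP
    for k in range(1,steps+1):
        w=R.from_euler("z",a*k/steps); q=piv+w.apply(p-piv)+[0,0,up*min(1,2*k/steps)]
        print(r.inv().apply(q-p).round(4),(r.inv()*w*r).as_rotvec().round(3))
if __name__=="__main__": yawd(float(sys.argv[1]),float(sys.argv[2]),int(sys.argv[3]))
E
python3 yaw.py .112 .001 6
```

```text
[ 0.0001  0.0023 -0.0003] [ 0.005  0.    -0.018]
[ 0.0003  0.0046 -0.0006] [ 0.01   0.    -0.036]
[ 0.0005  0.0068 -0.0009] [ 0.014  0.    -0.054]
[ 0.0006  0.0091 -0.0008] [ 0.019  0.    -0.072]
[ 0.0008  0.0114 -0.0008] [ 0.024  0.    -0.09 ]
[ 0.0011  0.0136 -0.0007] [ 0.029  0.    -0.108]
```

```bash
python3 jog.py '[[0,0,-0.001,0,0,0,0],[0.0001,0.0023,-0.001,0.005,0,-0.018,0],[0.0003,0.0046,-0.001,0.01,0,-0.036,0],[0.0005,0.0068,-0.001,0.014,0,-0.054,0],[0.0006,0.0091,-0.001,0.019,0,-0.072,0],[0.0008,0.0114,-0.001,0.024,0,-0.09,0],[0.001,0.0136,-0.001,0.029,0,-0.108,0],[0.001,0.0136,-0.001,0.029,0,-0.108,0],[0.001,0.0136,-0.001,0.029,0,-0.108,0]]'
python3 - <<'E'
from g import *
tojig()
E
python3 edge.py
```

```text
time_s: 8.43
eef_pos: [0.4785, -0.4172, 0.0258]
eef_rot: [0.009, 0.99, -0.058, 0.129]
wrist_force: [5.8, -2.6, 8.2]
opening: 0.246
grasp_force: 60.6
t 8.43 tcp jig [-157.3816  -67.0509   25.8399] eul [ 0.1138 -0.2573  0.0268] F jig [ 6.2574 -1.1697  8.2166] q [-1.0055  0.454   1.7493  0.2808  0.7911  0.4991] op 0.2457882689882801 gf 60.56785762310028
stripe shift px -6.564568902513258 n 220 236 lift mm 12.875902092165143 [-2.4993 -6.1049]
```

```bash
python3 jog.py '[[0,0,-0.001,0,0,0,0],[0,0,-0.002,0,0,0,0],[0,0,-0.003,0,0,0,0],[0,0,-0.004,0,0,0,0],[0,0,-0.004,0,0,0,0]]'; python3 edge.py
python3 - <<'E'
from g import *
tojig()
E
```

```text
time_s: 9.1
eef_pos: [0.4777, -0.4166, 0.0282]
eef_rot: [0.009, 0.99, -0.058, 0.129]
wrist_force: [13.1, -5.8, -5.9]
opening: 0.246
grasp_force: 60.1
stripe shift px -6.029154925169905 n 220 236 lift mm 11.854985365270657 [-2.4993 -6.1049]
t 9.15 tcp jig [-158.3508  -66.6668   28.1819] eul [ 0.1137 -0.2571  0.0272] F jig [13.7419 -2.4042 -6.4474] q [-1.0063  0.4483  1.7514  0.2799  0.7952  0.4999] op 0.24500217925992765 gf 60.13214707374573
```

```bash
python3 jog.py '[[0.001,0,0,0,0,0,0],[0.0015,0,0,0,0,0,0],[0.0015,0,0,0,0,0,0]]'
python3 - <<'E'
from g import *
tojig()
E
python3 edge.py
```

```text
time_s: 9.52
eef_pos: [0.4778, -0.4166, 0.0281]
eef_rot: [0.008, 0.99, -0.058, 0.127]
wrist_force: [5.3, -6.3, -3.6]
opening: 0.246
grasp_force: 60.8
t 9.53 tcp jig [-158.2667  -66.6021   28.125 ] eul [ 0.114  -0.2546  0.0277] F jig [ 6.541  -4.9654 -3.5867] q [-1.0054  0.4494  1.7493  0.2771  0.7977  0.5028] op 0.24595895907954426 gf 60.84537327289581
stripe shift px -6.037152353556053 n 220 235 lift mm 11.87029402867353 [-2.4993 -6.1049]
```

```bash
python3 jog.py '[[0,0,0,0,0,0,0.35],[0,0,0,0,0,0,0.6],[0,0,0,0,0,0,0.8],[0,0,0,0,0,0,0.8]]'; python3 edge.py;  python3 - <<'E'
from g import *
tojig()
p,r,_=cur(); 
# after 0.13 back-off, to above spacer
import numpy as np
sp=np.array([.4943,-.2547,0]);ys=.1512
rt=R.from_euler("z",ys)*DOWN
tgt=sp+R.from_euler("z",ys).apply([-.018,0,0])+[0,0,.13]
p1=p+r.apply([0,0,-.12]); d=r.inv().apply(tgt-p); print("via",r.inv().apply(p1-p)); print("d",d,"w",(r.inv()*rt).as_rotvec())
E
```

```text
time_s: 10.07
eef_pos: [0.4765, -0.4138, 0.0265]
eef_rot: [0.005, 0.99, -0.058, 0.126]
wrist_force: [0.1, 0.5, -0.8]
opening: 0.798
grasp_force: 0.0
stripe shift px -6.0366716320828 n 220 235 lift mm 11.8693738324718 [-2.4993 -6.1049]
t 10.12 tcp jig [-160.1267  -64.2053   26.4956] eul [ 0.1154 -0.2502  0.0326] F jig [ 0.4133  0.0421 -0.3111] q [-1.0049  0.4502  1.7518  0.2767  0.8009  0.5027] op 0.8001186149939125 gf 0.0
via [ 0.   -0.   -0.12]
d [ 0.0082 -0.1558 -0.1042] w [ 0.0299 -0.2513 -0.266 ]
```

```bash
python3 jog.py '[[0,0,-0.06,0,0,0,0.8],[0,0,-0.11,0,0,0,0.8],[0.004,-0.05,-0.12,0.01,-0.08,-0.09,0.9],[0.008,-0.11,-0.11,0.02,-0.17,-0.18,1],[0.008,-0.156,-0.104,0.03,-0.251,-0.266,1],[0.008,-0.156,-0.104,0.03,-0.251,-0.266,1],[0.008,-0.156,-0.104,0.03,-0.251,-0.266,1]]'; python3 edge.py
python3 - <<'E'
from g import *
sp=np.array([.4943,-.2547,0]);ys=.1512
rt=R.from_euler("z",ys)*DOWN
delta(sp+R.from_euler("z",ys).apply([-.018,0,0])+[0,0,.007],rt); tojig()
# locate spacer again, orange centroid top
import cv2
E
```

```text
time_s: 11.0
eef_pos: [0.4767, -0.2574, 0.1299]
eef_rot: [0.0, 0.997, 0.076, 0.0]
wrist_force: [-0.0, -0.2, 0.8]
opening: 1.002
grasp_force: 0.0
stripe shift px -6.029154925169905 n 220 236 lift mm 11.854985365270657 [-2.4993 -6.1049]
d [ 0.0001 -0.0007  0.1229] w [ 0.0006 -0.0009 -0.0011] rows 2.0
t 11.05 tcp jig [-195.3813   87.4984  129.9195] eul [ 0.3777 -0.0011 -0.0002] F jig [ 0.659  -0.3583 -0.4465] q [-0.7158  0.2217  1.7787  0.0003  1.14    0.7047] op 1.000064962969908 gf 0.0
```

```bash
python3 jog.py '[[0,-0.001,0.06,0,0,-0.001,1],[0,-0.001,0.1,0,0,-0.001,1],[0,-0.001,0.123,0,0,-0.001,1],[0,-0.001,0.123,0,0,-0.001,1],[0,-0.001,0.123,0,0,-0.001,0.2],[0,-0.001,0.123,0,0,-0.001,0],[0,-0.001,0.123,0,0,-0.001,0],[0,-0.001,0.123,0,0,-0.001,0],[0,-0.001,0.123,0,0,-0.001,0]]'
python3 - <<'E'
from g import *
tojig()
p,r,_=cur(); print(p, (R.from_euler("z",.1512).inv().apply(p-[.4943,-.2547,0])*1000))
import cv2
a=ctrl.camera("top")[165:265,215:335]; b=ctrl.camera("scene")[180:260,215:335]
cv2.imwrite("pics/p5.png",np.hstack([cv2.resize(a,(390,325),interpolation=cv2.INTER_CUBIC),cv2.resize(b,(400,325),interpolation=cv2.INTER_CUBIC)]))
E
```

```text
time_s: 12.18
eef_pos: [0.4773, -0.2571, 0.0082]
eef_rot: [0.001, 0.997, 0.076, 0.001]
wrist_force: [-1.7, 0.3, 6.8]
opening: 0.336
grasp_force: 60.4
t 12.18 tcp jig [-194.7373   88.6288    8.1526] eul [ 0.38   -0.0025 -0.0013] F jig [-1.6953 -0.1282  6.8387] q [-0.7132  0.4189  1.8223  0.      0.8975  0.7053] op 0.33603632678268897 gf 60.39561867713928
[ 0.4773 -0.2571  0.0082] [-17.1868   0.1744   8.1526]
```

```bash
python3 jog.py '[[0,0,-0.05,0,0,0,0],[0,0,-0.1,0,0,0,0],[0,0,-0.1,0,0,0,0]]'
python3 - <<'E'
from g import *
tojig()
delta(*obj(-85,45,100)); delta(*obj(-85,45,72))
E
```

```text
time_s: 12.65
eef_pos: [0.479, -0.2583, 0.1114]
eef_rot: [0.003, 0.997, 0.076, 0.003]
wrist_force: [0.6, -0.7, -1.7]
opening: 0.343
grasp_force: 59.7
t 12.65 tcp jig [-192.8379   87.8952  111.3559] eul [ 0.3801 -0.0082 -0.004 ] F jig [ 0.694  -0.5442 -1.6582] q [-0.7129  0.2477  1.7902  0.0003  1.0946  0.7053] op 0.34267386946476597 gf 59.7094452381134
d [0.0842 0.0798 0.0124] w [ 0.0055 -0.0073  0.3801] rows 2.0
d [0.084  0.0796 0.0404] w [ 0.0055 -0.0073  0.3801] rows 2.0
```

```bash
python3 jog.py '[[0.028,0.027,0,0,0,0.12,0],[0.056,0.053,0.005,0,0,0.25,0],[0.084,0.08,0.012,0,0,0.38,0],[0.084,0.08,0.012,0,0,0.38,0],[0.084,0.08,0.012,0,0,0.38,0]]'
python3 - <<'E'
from g import *
tojig()
delta(*obj(-82,45,72))
import cv2
a=ctrl.camera("top")[110:210,235:355]; b=ctrl.camera("scene")[140:240,275:395]
cv2.imwrite("pics/p6.png",np.hstack([cv2.resize(a,(400,333),interpolation=cv2.INTER_CUBIC),cv2.resize(b,(400,333),interpolation=cv2.INTER_CUBIC)]))
E
```

```text
time_s: 13.28
eef_pos: [0.5702, -0.3215, 0.0932]
eef_rot: [-0.001, 0.994, -0.113, -0.001]
wrist_force: [0.1, 0.3, -1.4]
opening: 0.338
grasp_force: 59.5
t 13.28 tcp jig [-89.6823  46.9167  93.195 ] eul [0.0013 0.0027 0.0016] F jig [ 0.018   0.2923 -1.3616] q [-0.6944  0.4973  1.4903  0.0002  1.1572  1.1027] op 0.3383899100344377 gf 59.54872190952301
d [0.0077 0.002  0.0212] w [-0.0016  0.0027  0.0013] rows 0.4
```

View pics/p6.png

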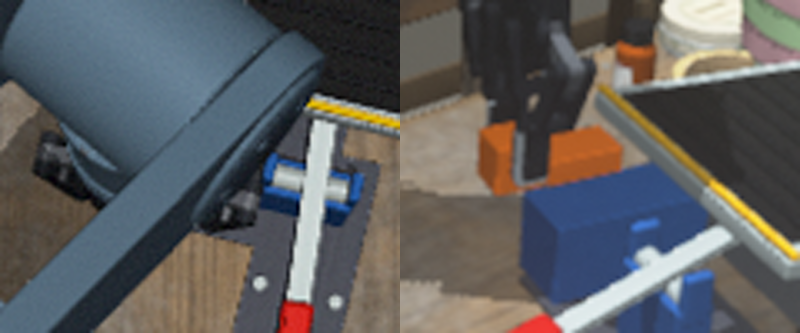

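Picture: the spacer is held level above the pad, behind and square to the deck edge, with the bar hooked in the foreground. Lowering onto the pad.

```bash
python3 jog.py '[[0.008,0.002,0.01,0,0.003,0.001,0],[0.008,0.002,0.018,0,0.003,0.001,0],[0.008,0.002,0.021,0,0.003,0.001,0],[0.008,0.002,0.0225,0,0.003,0.001,0],[0.008,0.002,0.0225,0,0.003,0.001,0]]'
python3 - <<'E'
from g import *
tojig()
E
```

```text
time_s: 14.0
eef_pos: [0.5788, -0.3264, 0.0723]
eef_rot: [0.0, 0.993, -0.114, 0.002]
wrist_force: [-0.2, -0.0, -1.1]
opening: 0.34
grasp_force: 59.6
t 14.0 tcp jig [-80.2278  44.0717  72.3246] eul [-0.0013 -0.0033  0.0001] F jig [-0.1915 -0.0465 -1.1247] q [-0.6924  0.5393  1.4755  0.0017  1.124   1.1065] op 0.3397384235489204 gf 59.56678926944733
```

```bash
python3 jog.py '[[0,-0.001,0.001,0,0,0,0],[0,-0.001,0.0018,0,0,0,0],[0.007,-0.001,0.0018,0,0,0,0],[0.014,-0.001,0.0018,0,0,0,0],[0.021,-0.001,0.0018,0,0,0,0],[0.026,-0.001,0.0018,0,0,0,0],[0.030,-0.001,0.0018,0,0,0,0],[0.030,-0.001,0.0018,0,0,0,0]]'
python3 - <<'E'
from g import *
tojig()
E
```

```text
time_s: 15.0
eef_pos: [0.6085, -0.3322, 0.0705]
eef_rot: [0.0, 0.993, -0.114, 0.002]
wrist_force: [0.1, 0.1, -1.3]
opening: 0.341
grasp_force: 59.6
t 15.0 tcp jig [-49.9879  45.0641  70.5274] eul [-0.0011 -0.0033  0.0001] F jig [ 0.0532  0.1107 -1.2694] q [-0.6712  0.5968  1.3906  0.0016  1.1512  1.1276] op 0.34072939312089534 gf 59.56678032875061
```

```bash
python3 jog.py '[[0,0,0.0008,0,0,0,0],[0.002,0,0.0008,0,0,0,0],[0.004,0,0.0008,0,0,0,0],[0.005,0,0.0008,0,0,0,0],[0.005,0,0.0008,0,0,0,0]]'; python3 jog.py '[[0.0007,0,0,0,0,0,0],[0.0013,0,0,0,0,0,0],[0.002,0,0,0,0,0,0],[0.002,0,0,0,0,0,0]]'
```

```text
time_s: 15.62
eef_pos: [0.6133, -0.3336, 0.0702]
eef_rot: [0.0, 0.993, -0.114, 0.002]
wrist_force: [-1.8, -0.2, 5.0]
opening: 0.334
grasp_force: 60.3
time_s: 16.12
eef_pos: [0.6151, -0.3339, 0.0702]
eef_rot: [0.0, 0.993, -0.114, 0.002]
wrist_force: [-2.7, 1.1, 4.2]
opening: 0.341
grasp_force: 60.4
```

```bash
python3 jog.py '[[0.0007,0,0,0,0,0,0],[0.0013,0,0,0,0,0,0],[0.0013,0,0,0,0,0,0]]'
```

```text
time_s: 16.5
eef_pos: [0.6163, -0.3342, 0.0702]
eef_rot: [0.0, 0.993, -0.114, 0.002]
wrist_force: [-3.4, 0.5, 5.2]
opening: 0.341
grasp_force: 60.5
```

```bash
python3 jog.py '[[0.0005,0,0,0,0,0,0],[0.001,0,0,0,0,0,0],[0.001,0,0,0,0,0,0]]'; python3 -c "
from g import *
tojig()"
```

```text
time_s: 16.88
eef_pos: [0.6173, -0.3344, 0.0702]
eef_rot: [0.0, 0.993, -0.114, 0.002]
wrist_force: [-2.7, 0.9, 5.4]
opening: 0.341
grasp_force: 60.5
t 16.88 tcp jig [-40.9081  44.8774  70.1694] eul [-0.0013 -0.0033 -0.0001] F jig [-2.82    0.2329  5.4219] q [-0.6657  0.6143  1.364   0.0014  1.1602  1.1334] op 0.3411375672471158 gf 60.497621297836304
```

```bash
for i in 1; do python3 jog.py '[[0.0005,0,0,0,0,0,0],[0.001,0,0,0,0,0,0],[0.001,0,0,0,0,0,0]]' | grep -E "pos|wrist"; done; python3 jog.py '[[0.0005,0,0,0,0,0,0],[0.001,0,0,0,0,0,0],[0.001,0,0,0,0,0,0]]'| grep -E "pos|wrist"
```

```text
eef_pos: [0.6183, -0.3347, 0.0702]
wrist_force: [-3.3, 1.2, 5.5]
eef_pos: [0.6193, -0.3349, 0.0702]
wrist_force: [-4.1, 0.6, 5.4]
```

```bash
python3 jog.py '[[0.0005,0,0,0,0,0,0],[0.001,0,0,0,0,0,0],[0.001,0,0,0,0,0,0]]'| grep -E "pos|wrist"
```

```text
eef_pos: [0.6202, -0.3351, 0.0702]
wrist_force: [-3.8, -0.6, 4.3]
```

```bash
python3 jog.py '[[0.0005,0,0,0,0,0,0],[0.001,0,0,0,0,0,0],[0.001,0,0,0,0,0,0]]'| grep -E "pos|wrist"
```

```text
eef_pos: [0.6212, -0.3353, 0.0702]
wrist_force: [-2.9, 0.2, 4.8]
```

```bash
python3 jog.py '[[0.0005,0,0,0,0,0,0],[0.001,0,0,0,0,0,0],[0.001,0,0,0,0,0,0]]'| grep -E "pos|wrist"
```

```text
eef_pos: [0.6221, -0.3356, 0.0702]
wrist_force: [-2.9, 0.0, 5.4]
```

```bash
python3 jog.py '[[0.0005,0,0,0,0,0,0],[0.001,0,0,0,0,0,0],[0.001,0,0,0,0,0,0]]'| grep -E "pos|wrist"
```

```text
eef_pos: [0.6231, -0.3358, 0.0702]
wrist_force: [-2.2, -0.7, 4.7]
```

```bash
python3 jog.py '[[0.0005,0,0,0,0,0,0],[0.001,0,0,0,0,0,0],[0.001,0,0,0,0,0,0]]'| grep -E "pos|wrist"
```

```text
eef_pos: [0.624, -0.336, 0.0702]
wrist_force: [-3.0, 0.7, 5.4]
```

```bash
python3 jog.py '[[0.0005,0,0,0,0,0,0],[0.001,0,0,0,0,0,0],[0.001,0,0,0,0,0,0]]'| grep -E "pos|wrist"
```

```text
eef_pos: [0.624, -0.336, 0.0702]
wrist_force: [-8.6, 2.2, 7.0]
```

```bash
python3 jog.py '[[0.0003,0,0,0,0,0,0],[0.0005,0,0,0,0,0,0],[0.0005,0,0,0,0,0,0]]'| grep -E "pos|wrist"; python3 -c "
from g import *
tojig()"; python3 edge.py
```

```text
eef_pos: [0.624, -0.336, 0.0702]
wrist_force: [-10.7, 2.7, 8.5]
t 20.25 tcp jig [-33.9849  44.8983  70.182 ] eul [-0.0012  0.0004  0.0003] F jig [-10.9967   0.1947   8.4834] q [-0.661   0.6296  1.3398  0.0001  1.1726  1.1385] op 0.33884678773351934 gf 60.93070149421692
stripe shift px -5.909725768305748 n 220 164 lift mm 11.626374282476936 [-2.4993 -6.1049]
```

```bash
python3 jog.py '[[0,0,0,0,0,0,0.36],[0,0,0,0,0,0,0.45],[0,0,0,0,0,0,0.65],[0,0,0,0,0,0,0.65],[0,0,-0.04,0,0,0,0.65],[0,0,-0.09,0,0,0,0.65],[0,0,-0.11,0,0,0,0.65],[0,0,-0.11,0,0,0,0.65]]'
python3 - <<'E'
from g import *
tojig()
rt=RJ*R.from_euler("zy",[.114,-.25])*DOWN
g=RJ.apply([-.1585,-.0665,.0275])+JP
delta(g+rt.apply([0,0,-.12]),rt)
E
python3 edge.py
```

```text
time_s: 21.3
eef_pos: [0.6262, -0.3368, 0.1818]
eef_rot: [0.001, 0.993, -0.114, 0.003]
wrist_force: [-0.6, 0.9, -0.3]
opening: 0.65
grasp_force: 0.0
t 21.3 tcp jig [-31.7146  44.6178 181.8099] eul [-0.0012 -0.0068 -0.0014] F jig [-0.7528  0.7369 -0.3339] q [-0.6606  0.5128  1.2755  0.0016  1.3465  1.1386] op 0.6499219819678632 gf 0.0
d [-0.1566  0.1113  0.0371] w [-0.0123  0.2431 -0.1144] rows 3.1
stripe shift px -5.94422853893397 n 220 222 lift mm 11.692419425554291 [-2.4993 -6.1049]
```

```bash
python3 jog.py '[[-0.05,0.037,0,0,0.06,-0.03,0.8],[-0.1,0.074,0.02,-0.006,0.15,-0.07,0.8],[-0.157,0.111,0.037,-0.012,0.243,-0.114,0.8],[-0.157,0.111,0.037,-0.012,0.243,-0.114,0.8],[-0.157,0.111,0.037,-0.012,0.243,-0.114,0.8],[-0.157,0.111,0.037,-0.012,0.243,-0.114,0.8]]'
python3 - <<'E'
from g import *
tojig()
rt=RJ*R.from_euler("zy",[.114,-.25])*DOWN
g=RJ.apply([-.1585,-.0665,.0275])+JP
delta(g,rt)
import cv2
c=cv2.cvtColor(ctrl.camera("scene"),cv2.COLOR_BGR2HSV)
m=cv2.inRange(c,(5,150,120),(14,255,255)); m[:150]=0;m[260:]=0;m[:,:280]=0;m[:,400:]=0
y,x=np.nonzero(m); print("orange",len(x),x.min() if len(x) else 0,x.max() if len(x) else 0,y.mean())
E
```

```text
time_s: 22.1
eef_pos: [0.4489, -0.4088, 0.1427]
eef_rot: [0.02, 0.991, -0.056, 0.122]
wrist_force: [0.5, -0.6, 0.7]
opening: 0.799
grasp_force: 0.0
t 22.1 tcp jig [-188.1726  -65.515   142.7061] eul [ 0.1147 -0.2471  0.0016] F jig [ 0.6127 -0.4718  0.7263] q [-1.0297  0.2159  1.7786  0.2139  0.9852  0.5502] op 0.7992326022887908 gf 0.0
d [0.0005 0.0012 0.119 ] w [-0.0019  0.0027  0.0003] rows 1.9
orange 446 323 357 188.0695067264574
```

Now grip the bar again.

```bash
python3 jog.py '[[0,0.001,0.06,0,0.003,0,0.8],[0,0.001,0.1,0,0.003,0,0.8],[0,0.001,0.119,0,0.003,0,0.8],[0,0.001,0.119,0,0.003,0,0.8],[0,0.001,0.119,0,0.003,0,0.3],[0,0.001,0.119,0,0.003,0,0],[0,0.001,0.119,0,0.003,0,0],[0,0.001,0.119,0,0.003,0,0],[0,0.001,0.119,0,0.003,0,0]]'; python3 -c "
from g import *
tojig()"; python3 edge.py; python3 yaw.py -.114 0 6
```

```text
time_s: 23.28
eef_pos: [0.476, -0.417, 0.0284]
eef_rot: [0.021, 0.99, -0.057, 0.124]
wrist_force: [-1.2, 0.9, 6.8]
opening: 0.241
grasp_force: 60.3
t 23.27 tcp jig [-159.8905  -67.4257   28.4076] eul [ 0.113  -0.2515  0.0005] F jig [-1.365   0.6436  6.8272] q [-0.9964  0.4403  1.7614  0.2507  0.7735  0.5238] op 0.2412898581746242 gf 60.30057191848755
stripe shift px -6.099043577131027 n 220 242 lift mm 11.988766100388789 [-2.4993 -6.1049]
[-0.     -0.0024 -0.0001] [-0.005 -0.001  0.018]
[ 0.     -0.0048 -0.0001] [-0.009 -0.001  0.037]
[ 0.0001 -0.0072 -0.0002] [-0.014 -0.002  0.055]
[ 0.0003 -0.0096 -0.0002] [-0.019 -0.002  0.074]
[ 0.0004 -0.0119 -0.0002] [-0.023 -0.003  0.092]
[ 0.0006 -0.0143 -0.0002] [-0.028 -0.003  0.11 ]
```

```bash
python3 jog.py '[[0,0,0.001,0,0.004,0,0],[-0.0005,0,0.002,0,0.008,0,0],[-0.0005,0,0.002,0,0.008,0,0],[-0.0005,0,0.002,0,0.008,0,0]]'; python3 edge.py
```

```text
time_s: 23.82
eef_pos: [0.4765, -0.4174, 0.0269]
eef_rot: [0.022, 0.99, -0.057, 0.128]
wrist_force: [-0.9, 1.6, 8.6]
opening: 0.244
grasp_force: 60.6
stripe shift px -6.43593527643398 n 220 240 lift mm 12.6307833194471 [-2.4993 -6.1049]
```

```bash
python3 jog.py '[[0,-0.0024,0,-0.005,0,0.018,0],[0,-0.0048,0,-0.009,0,0.037,0],[0.0001,-0.0072,0,-0.014,-0.001,0.055,0],[0.0003,-0.0096,0,-0.019,-0.002,0.074,0],[0.0004,-0.012,0,-0.023,-0.003,0.092,0],[0.0006,-0.0143,0,-0.028,-0.003,0.11,0],[0.0006,-0.0143,0,-0.028,-0.003,0.11,0]]'; python3 edge.py
python3 - <<'E'
from g import *
tojig()
p,r,_=cur(); piv=RJ.apply([-.035,-.0505,.0599])+JP; ax=RJ.apply([0,1,0])
for a in (.06,.1,.14,.2,.26,.31):
    w=R.from_rotvec(a*ax); q=piv+w.apply(p-piv); print(a,r.inv().apply(q-p).round(4),(r.inv()*w*r).as_rotvec().round(3))
E
```

```text
time_s: 24.75
eef_pos: [0.4787, -0.4026, 0.0265]
eef_rot: [0.028, 0.985, -0.112, 0.126]
wrist_force: [-1.3, 2.8, 8.8]
opening: 0.247
grasp_force: 60.6
stripe shift px -6.417529404863103 n 220 240 lift mm 12.595709872574984 [-2.4993 -6.1049]
t 24.8 tcp jig [-160.5272  -52.8784   26.5296] eul [-0.0024 -0.2583 -0.0277] F jig [-1.8034  1.9212  9.1576] q [-0.9688  0.4198  1.7992  0.2321  0.7255  0.6696] op 0.2419252362051693 gf 60.63271701335907
0.06 [ 0.0002  0.0002 -0.0078] [ 0.    -0.06  -0.002]
0.1 [ 0.0006  0.0004 -0.013 ] [ 0.    -0.1   -0.003]
0.14 [ 0.0012  0.0005 -0.0181] [ 0.001 -0.14  -0.004]
0.2 [ 0.0025  0.0007 -0.0258] [ 0.001 -0.2   -0.005]
0.26 [ 0.0043  0.0009 -0.0334] [ 0.001 -0.26  -0.007]
0.31 [ 0.0061  0.0011 -0.0396] [ 0.001 -0.31  -0.008]
```

```bash
python3 jog.py '[[0,0,-0.002,0.003,-0.015,0,0],[0.0001,0,-0.0039,0.006,-0.03,-0.001,0],[0.0002,0,-0.0058,0.009,-0.045,-0.001,0],[0.0002,0,-0.0078,0.012,-0.06,-0.002,0],[0.0004,0,-0.0097,0.015,-0.075,-0.002,0],[0.0005,0,-0.0117,0.018,-0.09,-0.003,0],[0.0007,0,-0.0136,0.021,-0.105,-0.003,0],[0.0009,0,-0.0155,0.024,-0.12,-0.003,0],[0.0012,0,-0.0181,0.027,-0.14,-0.004,0],[0.0012,0,-0.0181,0.027,-0.14,-0.004,0]]'; python3 edge.py; python3 -c "
from g import *
tojig()"
```

```text
time_s: 26.05
eef_pos: [0.4745, -0.4012, 0.0432]
eef_rot: [0.007, 0.992, -0.111, 0.058]
wrist_force: [-4.4, 1.1, 5.9]
opening: 0.247
grasp_force: 60.1
stripe shift px -3.0784895424044407 n 220 236 lift mm 6.140274216341803 [-2.4993 -6.1049]
t 26.1 tcp jig [-164.9719  -52.3895   43.035 ] eul [ 0.0054 -0.1167  0.0004] F jig [-4.1258 -1.0069  5.8618] q [-0.9324  0.4462  1.6928  0.0956  0.916   0.8056] op 0.24542606061295869 gf 60.17435967922211
```

```bash
python3 jog.py '[[0.0003,0,-0.002,0,-0.015,0,0],[0.0006,0,-0.004,0,-0.03,0,0],[0.0008,0,-0.006,0,-0.045,0,0],[0.0011,0,-0.008,0,-0.06,0,0],[0.0014,0,-0.010,0,-0.08,0,0],[0.0017,0,-0.013,0,-0.1,0,0],[0.0021,0,-0.0155,0,-0.12,0,0],[0.0021,0,-0.0155,0,-0.12,0,0]]'; python3 edge.py; python3 -c "
from g import *
tojig()"
```

```text
time_s: 27.1
eef_pos: [0.4753, -0.4008, 0.0581]
eef_rot: [-0.0, 0.994, -0.111, -0.002]
wrist_force: [0.4, -1.4, 0.1]
opening: 0.247
grasp_force: 59.3
stripe shift px -3.083024069853309 n 220 240 lift mm 6.149162655170481 [-2.4993 -6.1049]
t 27.15 tcp jig [-164.2244  -51.7644   58.0021] eul [0.0058 0.0034 0.0006] F jig [ 0.859  -0.1687 -1.3532] q [-0.8903  0.4826  1.5954 -0.0019  1.0666  0.9033] op 0.24590275491993913 gf 59.26146447658539
```

```bash
python3 jog.py '[[0,0,-0.0015,0,-0.015,0,0],[-0.007,0,-0.002,0,-0.03,0,0],[-0.014,0,-0.002,0,-0.03,0,0],[-0.022,0,-0.002,0,-0.03,0,0],[-0.03,0,-0.002,0,-0.03,0,0],[-0.033,0,-0.002,0,-0.03,0,0],[-0.033,0,-0.002,0,-0.03,0,0]]'; python3 edge.py
python3 - <<'E'
from g import *
tojig()
for s in (.1,.2,.232):
    delta(*bar(-197,-51.5,59.9+11.5/np.cos(s)-162*np.tan(s)+.5,0,s,off=.015))
E
```

```text
time_s: 28.02
eef_pos: [0.4417, -0.3933, 0.0601]
eef_rot: [-0.003, 0.994, -0.111, -0.018]
wrist_force: [0.5, -1.0, 1.7]
opening: 0.243
grasp_force: 59.5
stripe shift px -3.06611581981457 n 220 236 lift mm 6.116019632470984 [-2.4993 -6.1049]
t 28.07 tcp jig [-198.6059  -52.0139   59.9758] eul [0.0052 0.0358 0.0009] F jig [-0.5858 -0.4172  1.4832] q [-0.9158  0.4408  1.653  -0.025   1.0762  0.8895] op 0.24929641868286911 gf 59.572001695632935
d [ 0.0038 -0.0005  0.0191] w [-0.0013  0.1358  0.0052] rows 0.7
d [ 0.0059 -0.0004  0.0352] w [-0.0016  0.2358  0.0051] rows 1.3
d [ 0.0065 -0.0004  0.0404] w [-0.0016  0.2678  0.0051] rows 1.4
```

```bash
python3 jog.py '[[0.001,0,0.006,0,0.045,0,0],[0.002,0,0.012,0,0.09,0,0],[0.004,0,0.019,0,0.136,0,0],[0.005,0,0.027,0,0.185,0,0],[0.006,0,0.0352,0,0.236,0,0],[0.0065,0,0.039,0,0.262,0,0],[0.0065,0,0.039,0,0.262,0,0]]'; python3 -c "
from g import *
tojig()"
```

```text
time_s: 28.95
eef_pos: [0.4464, -0.393, 0.0201]
eef_rot: [0.011, 0.988, -0.11, 0.112]
wrist_force: [-1.3, 2.3, 4.2]
opening: 0.247
grasp_force: 60.0
t 28.95 tcp jig [-194.1198  -50.7592   20.0929] eul [ 0.0063 -0.2249  0.005 ] F jig [-1.7587  1.9112  4.183 ] q [-1.0101  0.3993  1.8404  0.2358  0.7584  0.6226] op 0.24723662409299582 gf 59.95310068130493
```

```bash
python3 jog.py '[[0,0,0,0,0,0,0.3],[0,0,0,0,0,0,0.5],[0,0,0,0,0,0,0.8],[0,0,0,0,0,0,0.8],[0,0,-0.04,0,0,0,0.8],[0,0,-0.1,0,0,0,0.8],[0,0,-0.15,0,0,0,0.8],[-0.05,0,-0.2,0,0,0,0.8],[-0.05,0,-0.2,0,0,0,0.8],[-0.05,0,-0.2,0,0,0,0.8]]'
python3 - <<'E'
from g import *
import cv2
tojig()
a=ctrl.camera("top")[90:290,230:380]; b=ctrl.camera("scene")[140:300,220:460]
cv2.imwrite("pics/p7.png",np.hstack([cv2.resize(a,(300,400),interpolation=cv2.INTER_CUBIC),cv2.resize(b,(500,333),interpolation=cv2.INTER_CUBIC)[:333] if 0 else cv2.resize(b,(500,400),interpolation=cv2.INTER_CUBIC)]))
E
python3 edge.py
```

```text
time_s: 30.2
eef_pos: [0.3559, -0.3743, 0.2048]
eef_rot: [0.013, 0.987, -0.111, 0.113]
wrist_force: [-0.1, -1.1, -0.4]
opening: 0.797
grasp_force: 0.0
t 30.2 tcp jig [-286.5099  -52.9329  204.7673] eul [ 0.0044 -0.2286  0.001 ] F jig [ 0.1261 -1.0538 -0.4348] q [-1.1581 -0.0515  1.9264  0.2023  1.1373  0.5627] op 0.7969456505795227 gf 0.0
stripe shift px -3.0561116389596634 n 220 235 lift mm 6.096409750170664 [-2.4993 -6.1049]
```

View pics/p7.png

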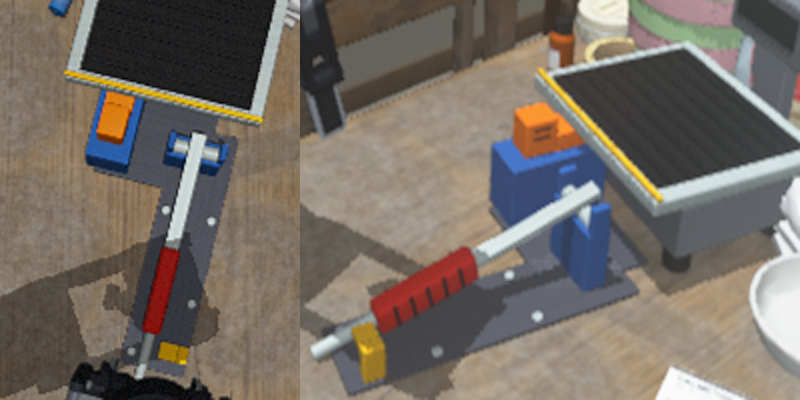

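The picture shows the deck resting on the spacer, square on the pad. The bar is out from under the deck, lying on the fulcrum and base plate, and the arm is clear. Handing in.

```bash
python3 -c "
from bench import ctrl
print(ctrl.hand_in())"
```

```text
the job is handed in; nothing more can be done
None
```

The job is done and handed in at about 30 s. The deck is resting on the spacer about 6 mm up, with the spacer pressed on the stop at about 11 N wrist force. The bar is out from under the deck and lying on the jig, and the arm is clear. The hand-in gave no verdict.

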